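# Guard the glass grinder and hold its run paddle

## Robot

A 7-joint arm with a two-finger parallel gripper is mounted at the origin on a cart in front of the work surface, level with it; the furniture and walls round the work are solid. World frame = base frame: x ahead of the robot, y to its left, z up, the work surface at z = 0. Lengths are in m, angles in rad, forces in N, time in s.
With the tool pointing down it reaches from about 0.425 to 0.875 m from the base axis. Payload 4.7 kg.
Tool frame: the origin (TCP) lies between the finger pads; the fingertips stand 14 mm ahead of it and the grasp point (between the pads) lies 5 mm behind it; z points along the fingers, y is the line along which they close (so a half turn about z gives the same grasp; the last joint's range is limited). The gripper opens to 87 mm and grips with 3 to 60 N. Pads are 19 mm wide; open, the fingers measure 117 mm over their backs; the gripper's body (75 mm by 190 mm) begins 51 mm behind the grasp point.
Start: joints at [1.274, 0.321, -0.07, 1.45, 0.023, 1.371, -0.057], TCP at [0.199, -0.619, 0.237] pointing down, gripper open.
Joint ranges: [-2.86, 2.86], [-0.3, 2.09], [-1.38, 1.24], [0.06, 2.45], [-1.56, 4.7], [0.09, 2.05], [-2.69, 2.69]. Speed limits (rad/s): [2.57, 2.57, 3.14, 3.14, 3.14, 3.14, 3.14].

## Interface

Orientations are given as a rotation vector (axis times angle).
In Python, from bench import ctrl gives the robot as it stands.
- The arm moves only by the tool step_arm, never from a script. Its argument "commands" is a list of rows, each an object with "travel": the shift along the tool's x, y, z in m, a list of three; "turn": the turn, a rotation vector about the tool's x, y, z in degrees, a list of three. A call has 1 to 5 rows; each row is the pose to reach, as a shift and turn from the pose commanded when the call began, along the tool's axes at that moment; what a row does not reach only later rows make up. A row lasts 1/10 s, in which the tool goes at most 50 mm and 8.59 degrees, less where a joint would pass 70% of its speed; a pose out of reach is approached as far as the arm can. A call with a gripper value outside its range is refused whole. "gripper" is the opening, from 0 (shut) to 1 (fully open), set as the call begins (left out, the last holds). The fingers move at their own pace and stop on an object; "force" is the grip in N (left out, the last holds). Time passes only in rows, so rows that repeat a pose let the fingers close. It gives the time, the measured TCP pose, the force, the opening and the grip force at its end, in the units of the state.
- ctrl.get_state(): the state, without advancing time (a new reading comes with each control period).
- ctrl.get_image(name): name is "side" or "top"; returns the picture (384x512x3 uint8, red, green, blue); there is no depth.
- ctrl.camera_model(name): a dict with "fx", "fy", "cx", "cy" (pixels), "R" (3x3) and "t" (3): a world point X has camera coordinates R X + t. Camera axes: x right, y down, z forward; pixel columns grow to the right and rows downward; lengths in m; the calibration is good to about 2 mm. A picture is of the moment at which its call begins. camera_model takes no time and is no camera call.
- ctrl.close_job(): hands the job in; it is judged then, once.
The state is a dict: "time": time; "joint_positions": joint angles; "qd": joint speeds; "joint_torque": joint torques, N m; "position": TCP position; "tool_rot": TCP orientation; "ft_force": force on the tool from outside, world axes, zero at the start; "torque": the same for the moment, N m; "grip_width": opening from 0.0 (shut) to 1.0 (fully open); "grip_force": force on a finger pad.
Only numpy, scipy, OpenCV 4.12 (cv2) and the standard library are available. Lean on these libraries where they do the work, as an engineer would, in place of code of your own. Each camera call takes 0.05 s, during which the arm holds its last target. There are 200 camera calls.

## Task

Get the bench glass grinder running safely: hang the splash guard astride the grinder's bar, about midway along it, and let go of it so that it hangs straight. Only then push the spring-loaded hold-to-run paddle down with the fingers until it is level with the index post at its pad end, never to the bottom, which trips the stop, and finish with the fingers still holding it there: do not let go at the end. Leave the solder spool, the pin jar and the piece of glass where they are.

Things in the scene. Friction and masses are not known exactly. Their poses are not given: they have to be found in the camera images.
- grinder: Bench glass grinder, fixed: low grey box 140 (x) x 160 (y) mm with a slotted steel deck 60 mm above the worktop and a small brass grinding bit, 28 mm tall, at x = -30 mm. A round steel bar stands over the deck behind the bit. Origin under the centre of the box, on the worktop; z up, -x its front (bit side). It may be turned a little.
- bar_mid (a point): Middle of the axis of the grinder's horizontal bar, 150 mm above the worktop, 40 mm behind the grinder's origin (+x). The bar is 12 mm thick and runs along y for 140 mm between two 12 mm posts that end at the bar's height. Axes as the grinder's.
- guard_bar: The same bar with its two posts; its origin is bar_mid.
- guard_grip (a point): Centre of the upright black grip rib on the loose splash guard, 95 mm above the guard's lower edges. The rib is 12 mm thick (x), 50 mm long (y) and reaches from 77 mm (roof ridge) to 113 mm above the lower edges; below it the roof slopes down at 45 degrees to both sides. z up. With the guard on the bar, the inner roof rests on the bar and this point is 29 mm above the bar's axis.
- guard: The splash guard, about 0.15 kg: a saddle of two parallel upright aluminium flaps, 110 mm long (y), 30 mm apart inside, 38 mm over the outside, under a pitched roof with the grip rib; open below and at both ends. It stands on its flaps. Origin between their lower edges, 95 mm below guard_grip. Both ways round are the same.
- paddle_block: Hold-to-run unit, fixed: flat grey block 70 (x) x 130 (y) x 18 mm. Two cheeks at its +y end carry the paddle's hinge 50 mm above the worktop at y = 45 mm; a 20 mm wide steel index post at the -y end has its top 54 mm above the worktop. Origin on the worktop; z up. It and the guard stand in either of two places, left front or right of the grinder.
- paddle_pad (a point): Centre of the top of the paddle's square rubber pad (40 x 40 mm), 80 mm from the hinge. The paddle runs from the hinge towards the block's -y. At rest its pad end slopes up at 0.2 rad and this point is 70 mm above the worktop; level, it is at 54 mm, as high as the index post's top, at block y = -35 mm. z is the pad's normal.
- paddle (a joint): Angle of the paddle in rad: 0 at rest (pad end up), 0.2 level with the index post (run), 0.40 at the bottom stop. A spring pushes it back up: on the pad it takes about 4 N to start, 8 N at level, 12 N at the bottom.
- solder_spool_center (a point): Centre of a grey solder spool, 51 x 61 x 38 mm, loose bystander.
- pin_jar_center (a point): Centre of a jar with a dark cap, 44 mm wide and 105 mm tall, loose bystander.
- dalle_center (a point): Centre of a flat piece of glass, 45 x 45 x 10 mm, loose bystander.

How it is judged:
By the outcome, as a careful person would: the job done as asked, in the order asked, and still so for the second after the job is handed in, while the arm keeps its last pose, push and grip.
It also fails if it takes over 58 s, if anything falls off the work surface, if the arm or the gripper's body presses on something with over 40 N, if the wrist force passes 120 N, or if a joint passes its speed limit or range.

## Working session

There is one attempt and no reset: what is moved stays moved. The work goes in short steps, Python scripts to look and compute and a tool call to move; the robot and the scene stay as the last step left them, time stands still between calls to the robot, and variables do not carry over. Pictures are saved under pics/ and viewed, at most 10 in all, crops included, and the job is handed in when it is done.

Besides the shell and the picture viewer there is one more tool, called after "Call:" by a JSON object that holds its "api" and its "payload", one argument or row to a line. step_arm: Moves the arm, as the interface text tells. Its arguments: {"type":"object","properties":{"commands":{"type":"array"},"gripper":{"type":"number"},"force":{"type":"number"}},"required":["commands"]}

```bash
mkdir -p pics; python3 - <<'E'
from bench import ctrl
import cv2
for n in("top","side"):
    cv2.imwrite(f"pics/{n}0.png",ctrl.get_image(n)[:,:,::-1]); m=ctrl.camera_model(n); print(n,m)
s=ctrl.get_state();print(s)
E
```

```text
top {'fx': 420.86021183624314, 'fy': 420.86021183624314, 'cx': 255.4025356125947, 'cy': 187.20923232479103, 'R': array([[ 0.02628986, -0.99955381,  0.01417822],
       [-0.99612054, -0.02738581, -0.08362949],
       [ 0.08398046, -0.01192461, -0.99639605]]), 't': array([-0.08521734,  0.53112667,  1.06715062])}
side {'fx': 464.32269640574907, 'fy': 464.32269640574907, 'cx': 257.6903695902494, 'cy': 186.46052287226314, 'R': array([[-0.9848796 , -0.17301597, -0.0088118 ],
       [-0.09800496,  0.59838497, -0.79519209],
       [ 0.14285378, -0.78230486, -0.60629357]]), 't': array([0.49924511, 0.17989667, 1.0811414 ])}
{'time': 0.1, 'joint_positions': array([ 1.27408557,  0.32175498, -0.0700785 ,  1.4515737 ,  0.02260939,
        1.37080074, -0.05693427]), 'qd': array([-0.00087609, -0.00359965, -0.00037314, -0.00357519,  0.00087573,
        0.00022143,  0.00080295]), 'joint_torque': array([-8.78549781e-04, -4.92569268e+01, -4.06051520e-01, -3.13397348e+01,
       -6.41083787e-02,  3.94472305e-02,  9.78119397e-05]), 'position': array([ 0.19859049, -0.61841382,  0.23555647]), 'tool_rot': array([-3.10204639e+00, -4.85977515e-01,  5.88255011e-04]), 'ft_force': array([-0.29033078,  0.25567263,  0.53374859]), 'torque': array([-8.20495786e-05,  1.89337674e-03, -4.51997600e-03]), 'grip_force': 0.0, 'grip_width': 0.9984572745776752}
```

View pics/top0.png

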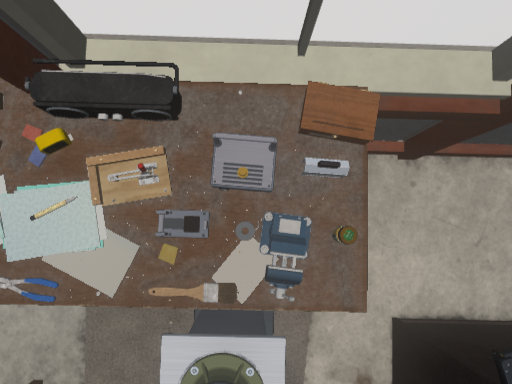

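View pics/side0.png

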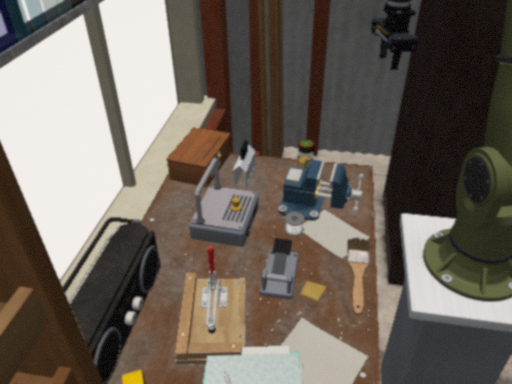

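Top: the guard is at about (327,166), the grinder at (244,162) and the paddle block at (182,223) with its pad to the right at (191,224). The jar is at (346,235), the spool at (245,231) and the glass at (168,254). I'll enlarge these for corner picks.

```bash
python3 - <<'E'
import cv2,numpy as np
t=cv2.imread("pics/top0.png");s=cv2.imread("pics/side0.png")
def c(im,x,y,w,h,k):
    o=cv2.resize(im[y:y+h,x:x+w],None,fx=k,fy=k,interpolation=cv2.INTER_CUBIC)
    for i in range(0,w,10): cv2.putText(o,str(x+i),(i*k,8),0,.3,(0,255,255),1);cv2.line(o,(i*k,10),(i*k,14),(0,255,255),1)
    for i in range(0,h,10): cv2.putText(o,str(y+i),(0,i*k+4),0,.3,(0,255,0),1);cv2.line(o,(20,i*k),(24,i*k),(0,255,0),1)
    return o
a=c(t,205,125,80,75,5);b=c(t,295,145,80,75,5);d=c(t,150,195,80,75,5);e=c(s,185,140,80,75,5)
cv2.imwrite("pics/c1.png",np.vstack([np.hstack([a,b]),np.hstack([d,e])])[:,:][:750])
im=cv2.imread("pics/c1.png");cv2.imwrite("pics/c1.png",cv2.resize(im,(640,600),interpolation=cv2.INTER_AREA))
E
```

```text
(no output)
```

View pics/c1.png

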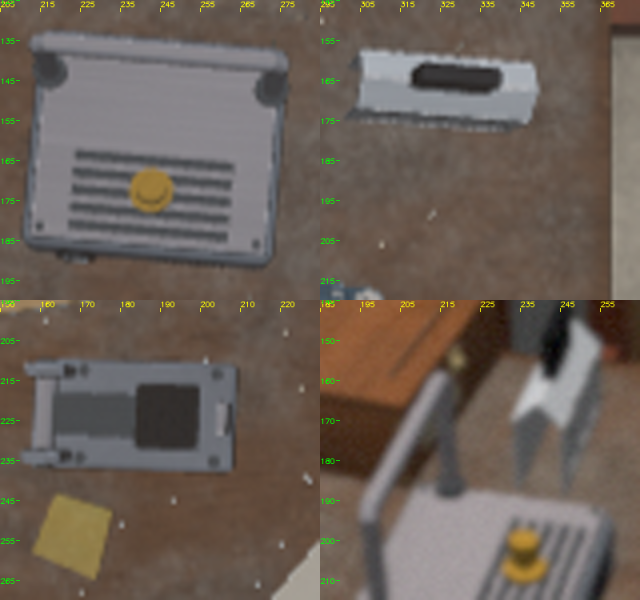

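Picks (top): bar ends (213.8,135.8) and (276,139.8); bit top (243,171.3); rib centre (329.3,164.3), with the roof ends giving its yaw; pad centre (191.8,224).

```bash
cat > h.py <<'E'
from bench import ctrl
import numpy as np
from scipy.spatial.transform import Rotation as Ro
def bp(n,u,v,z):
    m=ctrl.camera_model(n);R=np.array(m["R"]);t=np.array(m["t"]);C=-R.T@t
    d=R.T@np.array([(u-m["cx"])/m["fx"],(v-m["cy"])/m["fy"],1]);return C+d*(z-C[2])/d[2]
def pr(n,X):
    m=ctrl.camera_model(n);c=np.array(m["R"])@X+m["t"];return np.round([m["fx"]*c[0]/c[2]+m["cx"],m["fy"]*c[1]/c[2]+m["cy"]],1)
def togo(p,yaw):  # travel in tool axes and turn to pointing-down pose with tool y along world angle yaw (mod 180)
    s=ctrl.get_state();R=Ro.from_rotvec(s["tool_rot"]);
    tr=R.inv().apply(np.array(p)-s["position"])
    best=None
    for y in(yaw,yaw+np.pi):
        yv=np.array([np.cos(y),np.sin(y),0]);z=np.array([0,0,-1.]);T=Ro.from_matrix(np.c_[np.cross(yv,z),yv,z])
        r=(R.inv()*T).as_rotvec(degrees=True)
        print("travel",np.round(tr,4),"turn",np.round(r,1))
E
python3 - <<'E'
from h import *
P=lambda *a:(lambda p:(print(a,np.round(p,4)),p)[1])(bp(*a))
l=P("top",213.8,135.8,.153);r=P("top",276,139.8,.153);print("len",np.linalg.norm(l-r),np.degrees(np.arctan2(*(l-r)[[0,1]])))
a=P("top",211.2,185.5,.058);b=P("top",272,191,.058);print("front",np.linalg.norm(a-b),np.degrees(np.arctan2(*(a-b)[[0,1]])))
P("top",243,171.3,.088)
P("top",329.3,164.3,.108)
for z,p,q in((.06,(305.5,158),(349.3,160.5)),(.06,(304.5,173),(347.5,176.8)),(.113,(318,163.8),(340.5,164.5))):
    a=P("top",*p,z);b=P("top",*q,z);print(np.linalg.norm(a-b),np.degrees(np.arctan2(*(a-b)[[0,1]])))
P("top",191.8,224,.07)
P("side",200,157,.15)
a=P("top",208.8,211.5,.018);b=P("top",208,237.5,.018);print(np.linalg.norm(a-b))
for n,u,v,z in(("top",346,235,.1),("top",245,231,.038)):P(n,u,v,z)
togo([.6,-.2,.237],np.pi/2)
E
```

```text
('top', 213.8, 135.8, 0.153) [0.6382 0.0294 0.153 ]
('top', 276, 139.8, 0.153) [ 0.6331 -0.1139  0.153 ]
len 0.14341027543617746 2.0584129461069325
('top', 211.2, 185.5, 0.058) [0.5315 0.0402 0.058 ]
('top', 272, 191, 0.058) [ 0.5219 -0.1123  0.058 ]
front 0.15286262317155094 3.6142974318792565
('top', 243, 171.3, 0.088) [ 0.5659 -0.0388  0.088 ]
('top', 329.3, 164.3, 0.108) [ 0.5862 -0.246   0.108 ]
('top', 305.5, 158, 0.06) [ 0.6074 -0.1947  0.06  ]
('top', 349.3, 160.5, 0.06) [ 0.6042 -0.3055  0.06  ]
0.11080474146725407 1.661821531973844
('top', 304.5, 173, 0.06) [ 0.5693 -0.1929  0.06  ]
('top', 347.5, 176.8, 0.06) [ 0.5627 -0.3013  0.06  ]
0.10862745143835524 3.4759124614461436
('top', 318, 163.8, 0.113) [ 0.5859 -0.218   0.113 ]
('top', 340.5, 164.5, 0.113) [ 0.5857 -0.272   0.113 ]
0.05395794581934161 0.17288806605487833
('top', 191.8, 224, 0.07) [0.4344 0.0833 0.07  ]
('side', 200, 157, 0.15) [ 0.6744 -0.1157  0.15  ]
('top', 208.8, 211.5, 0.018) [0.4673 0.0478 0.018 ]
('top', 208, 237.5, 0.018) [0.4005 0.0475 0.018 ]
0.06678940454641773
('top', 346, 235, 0.1) [ 0.4181 -0.2895  0.1   ]
('top', 245, 231, 0.038) [ 0.42   -0.0473  0.038 ]
travel [ 0.5101 -0.2756 -0.001 ] turn [-0.000e+00 -1.000e-01 -1.622e+02]
travel [ 0.5101 -0.2756 -0.001 ] turn [-0.1  0.  17.8]
```

```bash
python3 - <<'E'
from h import *
togo([.586,-.247,.235],np.radians(-2))
print(ctrl.get_state()["joint_positions"][6])
E
```

```text
travel [ 0.4824 -0.2351  0.0009] turn [ -0.1  -0.1 -70.2]
travel [ 0.4824 -0.2351  0.0009] turn [-1.000e-01  1.000e-01  1.098e+02]
-0.056934267038496564
```

Call:
{"api": "step_arm", "payload": {
  "commands": [
    {"travel": [0.044,-0.022,0],"turn": [0,0,-8.5]},
    {"travel": [0.088,-0.043,0],"turn": [0,0,-17]},
    {"travel": [0.132,-0.064,0],"turn": [0,0,-25.5]},
    {"travel": [0.176,-0.086,0],"turn": [0,0,-34]},
    {"travel": [0.22,-0.107,0],"turn": [0,0,-42]}
  ],
  "gripper": 1.0
}}

```text
time: 0.6
position: [0.3765, -0.4479, 0.2362]
tool_rot: [-2.718, -1.574, 0.0]
ft_force: [0.6, -1.1, 0.1]
grip_width: 0.999
grip_force: 0.0
```

```bash
python3 - <<'E'
from h import *
togo([.586,-.247,.235],np.radians(-2))
E
```

```text
travel [0.2786 0.0817 0.0012] turn [ -0.   -0.  -27.9]
travel [0.2786 0.0817 0.0012] turn [ -0.    0.  152.1]
```

Call:
{"api": "step_arm", "payload": {
  "commands": [
    {"travel": [0.045,0.013,0],"turn": [0,0,-7]},
    {"travel": [0.09,0.026,0],"turn": [0,0,-14]},
    {"travel": [0.135,0.04,0],"turn": [0,0,-21]},
    {"travel": [0.18,0.053,0],"turn": [0,0,-28]},
    {"travel": [0.225,0.066,0],"turn": [0,0,-28]}
  ]
}}

```text
time: 1.1
position: [0.5465, -0.287, 0.2362]
tool_rot: [-2.261, -2.181, 0.001]
ft_force: [-0.4, -1.5, 0.5]
grip_width: 1.002
grip_force: 0.0
```

```bash
python3 - <<'E'
from h import *
togo([.586,-.247,.15],np.radians(-2))
E
```

```text
travel [0.0414 0.0381 0.0862] turn [-0.   0.  -0.1]
travel [0.0414 0.0381 0.0862] turn [  0.    0.  179.9]
```

Call:
{"api": "step_arm", "payload": {
  "commands": [
    {"travel": [0.028,0.025,0.02],"turn": [0,0,0]},
    {"travel": [0.041,0.038,0.04],"turn": [0,0,0]},
    {"travel": [0.041,0.038,0.06],"turn": [0,0,0]},
    {"travel": [0.041,0.038,0.08],"turn": [0,0,0]},
    {"travel": [0.041,0.038,0.08],"turn": [0,0,0]}
  ]
}}

```text
time: 1.6
position: [0.583, -0.248, 0.1527]
tool_rot: [-2.258, -2.175, 0.004]
ft_force: [-0.4, 0.8, -0.2]
grip_width: 1.004
grip_force: 0.0
```

```bash
python3 - <<'E'
from h import *
import cv2
togo([.586,-.247,.095],np.radians(-2))
a=ctrl.get_image("top")[:,:,::-1][115:215,270:385];b=ctrl.get_image("side")[:,:,::-1][100:200,195:310]
cv2.imwrite("pics/g.png",cv2.resize(np.hstack([a,b]),None,fx=3.4,fy=3.4,interpolation=cv2.INTER_CUBIC))
E
```

```text
travel [0.001  0.0033 0.0577] turn [-0.4 -0.1 -0.2]
travel [0.001  0.0033 0.0577] turn [ -0.2   0.6 179.8]
```

View pics/g.png

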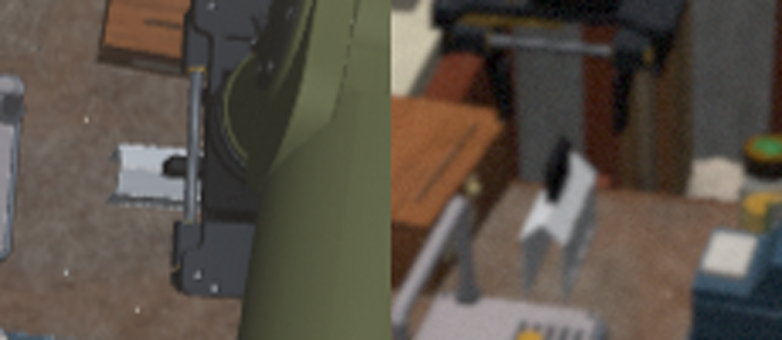

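The fingers hover astride the rib, well above it, and the wooden box is low enough to clear. I'll descend and grip.

Call:
{"api": "step_arm", "payload": {
  "commands": [
    {"travel": [0.001,0.001,0.017],"turn": [0,0,0]},
    {"travel": [0.001,0.001,0.034],"turn": [0,0,0]},
    {"travel": [0.001,0.001,0.05],"turn": [0,0,0]},
    {"travel": [0.001,0.001,0.057],"turn": [0,0,0]},
    {"travel": [0.001,0.001,0.057],"turn": [0,0,0]}
  ]
}}

```text
time: 2.2
position: [0.5851, -0.2476, 0.0975]
tool_rot: [-2.261, -2.176, 0.002]
ft_force: [-0.4, -0.1, 0.2]
grip_width: 1.0
grip_force: 0.0
```

Call:
{"api": "step_arm", "payload": {
  "commands": [
    {"travel": [0,0,0],"turn": [0,0,0]},
    {"travel": [0,0,0],"turn": [0,0,0]},
    {"travel": [0,0,0],"turn": [0,0,0]},
    {"travel": [0,0,0],"turn": [0,0,0]},
    {"travel": [0,0,0],"turn": [0,0,0]}
  ],
  "gripper": 0.0,
  "force": 25
}}

```text
time: 2.7
position: [0.5865, -0.2481, 0.0999]
tool_rot: [2.263, 2.178, 0.0]
ft_force: [-0.2, -0.3, 0.0]
grip_width: 0.631
grip_force: 0.0
```

Call:
{"api": "step_arm", "payload": {
  "commands": [
    {"travel": [0,0,0],"turn": [0,0,0]},
    {"travel": [0,0,0],"turn": [0,0,0]},
    {"travel": [0,0,0],"turn": [0,0,0]}
  ]
}}

```text
time: 3.0
position: [0.5862, -0.248, 0.0995]
tool_rot: [-2.264, -2.179, 0.0]
ft_force: [-0.8, -0.5, 0.8]
grip_width: 0.359
grip_force: 0.0
```

Call:
{"api": "step_arm", "payload": {
  "commands": [
    {"travel": [0,0,0.004],"turn": [0,0,0]},
    {"travel": [0,0,0.005],"turn": [0,0,0]},
    {"travel": [0,0,0.005],"turn": [0,0,0]},
    {"travel": [0,0,0.005],"turn": [0,0,0]},
    {"travel": [0,0,0.005],"turn": [0,0,0]}
  ]
}}

```text
time: 3.5
position: [0.586, -0.2479, 0.0942]
tool_rot: [-2.263, -2.178, 0.001]
ft_force: [0.0, -0.8, -1.4]
grip_width: 0.136
grip_force: 25.0
```

Call:
{"api": "step_arm", "payload": {
  "commands": [
    {"travel": [0,0,0],"turn": [0,0,0]},
    {"travel": [0,0,0],"turn": [0,0,0]},
    {"travel": [0,0,0],"turn": [0,0,0]}
  ]
}}

```text
time: 3.8
position: [0.5862, -0.248, 0.0945]
tool_rot: [2.264, 2.179, -0.0]
ft_force: [0.5, 0.1, -2.3]
grip_width: 0.134
grip_force: 25.0
```

```bash
python3 - <<'E'
from h import *
togo([.586,-.247,.28],np.radians(-2.5));togo([.636,-.042,.28],np.radians(-2.5))
s=ctrl.get_state();print(s['position'],s['grip_width'],s['grip_force'])
E
```

```text
travel [ 0.001  -0.0003 -0.1855] turn [-0.   0.   0.3]
travel [ 0.001  -0.0003 -0.1855] turn [  -0.    -0.  -179.7]
travel [ 0.2077  0.0418 -0.1855] turn [-0.   0.   0.3]
travel [ 0.2077  0.0418 -0.1855] turn [  -0.    -0.  -179.7]
[ 0.58623544 -0.24797847  0.09453661] 0.13438615184924863 24.989962794352323
```

Call:
{"api": "step_arm", "payload": {
  "commands": [
    {"travel": [0,0,-0.02],"turn": [0,0,0]},
    {"travel": [0,0,-0.06],"turn": [0,0,0]},
    {"travel": [0,0,-0.1],"turn": [0,0,0]},
    {"travel": [0,0,-0.14],"turn": [0,0,0]},
    {"travel": [0,0,-0.18],"turn": [0,0,0]}
  ]
}}

```text
time: 4.3
position: [0.5861, -0.2478, 0.2763]
tool_rot: [2.263, 2.179, -0.0]
ft_force: [0.1, 0.2, -1.6]
grip_width: 0.137
grip_force: 25.0
```

Call:
{"api": "step_arm", "payload": {
  "commands": [
    {"travel": [0.02,0.004,-0.005],"turn": [0,0,0.3]},
    {"travel": [0.055,0.011,-0.005],"turn": [0,0,0.3]},
    {"travel": [0.095,0.019,-0.005],"turn": [0,0,0.3]},
    {"travel": [0.13,0.027,-0.005],"turn": [0,0,0.3]},
    {"travel": [0.16,0.032,-0.005],"turn": [0,0,0.3]}
  ]
}}

```text
time: 4.8
position: [0.6247, -0.0867, 0.2798]
tool_rot: [2.267, 2.175, 0.001]
ft_force: [0.3, 0.3, -2.6]
grip_width: 0.136
grip_force: 25.0
```

```bash
python3 - <<'E'
from h import *
togo([.636,-.042,.28],np.radians(-2.5))
s=ctrl.get_state();print(s['position'],s['grip_width'],s['ft_force'])
E
```

```text
travel [ 0.0451  0.0094 -0.0002] turn [ 0.  -0.   0.1]
travel [ 0.0451  0.0094 -0.0002] turn [   0.     0.  -179.9]
[ 0.62473221 -0.08665558  0.27976484] 0.13568380468385072 [ 0.25650002  0.28360277 -2.59151844]
```

Call:
{"api": "step_arm", "payload": {
  "commands": [
    {"travel": [0.02,0.004,0],"turn": [0,0,0]},
    {"travel": [0.036,0.008,0],"turn": [0,0,0]},
    {"travel": [0.043,0.009,0],"turn": [0,0,0]},
    {"travel": [0.043,0.009,0],"turn": [0,0,0]},
    {"travel": [0.043,0.009,0],"turn": [0,0,0]}
  ]
}}

```text
time: 5.3
position: [0.6351, -0.0484, 0.2794]
tool_rot: [2.271, 2.17, -0.002]
ft_force: [-0.1, 0.1, -2.2]
grip_width: 0.134
grip_force: 25.0
```

```bash
python3 - <<'E'
from h import *
import cv2
togo([.636,-.044,.28],np.radians(-2.5))
a=ctrl.get_image("top")[:,:,::-1][90:220,180:310];b=ctrl.get_image("side")[:,:,::-1][80:260,160:310]
cv2.imwrite("pics/b.png",np.hstack([cv2.resize(a,(390,390)),cv2.resize(b,(325,390),interpolation=cv2.INTER_CUBIC)]))
cv2.imwrite("pics/b2.png",cv2.resize(b,(500,600),interpolation=cv2.INTER_CUBIC))
G=Ro.from_euler('z',-2.5,degrees=True);s=ctrl.get_state()
for q in((19,55,0),(-19,55,0),(19,-55,0),(-19,-55,0),(15,55,0),(-15,55,0)):
    X=s['position']+[0,.002,-.0945]+G.apply(np.array(q)/1000); print(q,(pr("side",X)-[160,80])*10/3)
B=np.array([.636,-.042,.15])
for q in((0,-76,0),(0,76,0),(0,0,0)):print(q,(pr("side",B+G.apply(np.array(q)/1000))-[160,80])*10/3)
E
```

```text
travel [ 0.0044  0.0007 -0.0006] turn [-0.   0.1 -0.1]
travel [ 0.0044  0.0007 -0.0006] turn [1.000e-01 0.000e+00 1.799e+02]
(19, 55, 0) [105.66666667 315.33333333]
(-19, 55, 0) [159. 322.]
(19, -55, 0) [154.33333333 229.66666667]
(-19, -55, 0) [203.66666667 235.33333333]
(15, 55, 0) [111.33333333 316.        ]
(-15, 55, 0) [153.33333333 321.33333333]
(0, -76, 0) [187.33333333 260.        ]
(0, 76, 0) [123.66666667 381.66666667]
(0, 0, 0) [157.33333333 317.66666667]
```

View pics/b2.png

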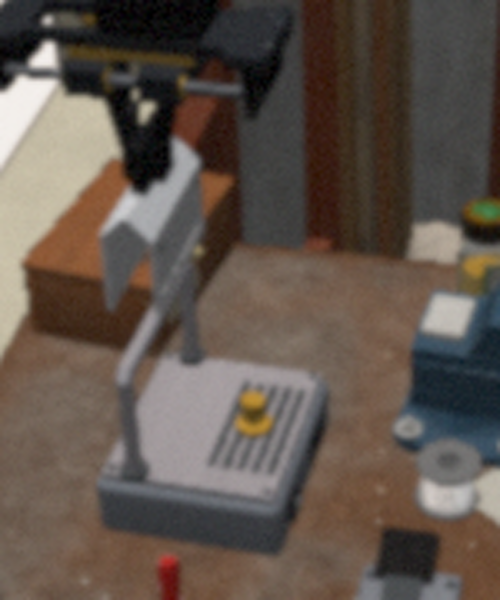

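The guard hangs above the bar, parallel to it: its near flap bottoms at about (107,308) and (155,318) straddle the bar line at (160,312), matching the prediction. I'll descend.

Call:
{"api": "step_arm", "payload": {
  "commands": [
    {"travel": [0.004,0.001,0],"turn": [0,0,0]},
    {"travel": [0.004,0.001,0.015],"turn": [0,0,0]},
    {"travel": [0.004,0.001,0.03],"turn": [0,0,0]},
    {"travel": [0.004,0.001,0.045],"turn": [0,0,0]},
    {"travel": [0.004,0.001,0.06],"turn": [0,0,0]}
  ]
}}

```text
time: 5.9
position: [0.6358, -0.043, 0.2173]
tool_rot: [-2.268, -2.172, 0.002]
ft_force: [0.0, 0.6, -1.2]
grip_width: 0.136
grip_force: 25.0
```

Call:
{"api": "step_arm", "payload": {
  "commands": [
    {"travel": [0,0,0.012],"turn": [0,0,0]},
    {"travel": [0,0,0.022],"turn": [0,0,0]},
    {"travel": [0,0,0.03],"turn": [0,0,0]},
    {"travel": [0,0,0.034],"turn": [0,0,0]},
    {"travel": [0,0,0.034],"turn": [0,0,0]}
  ]
}}

```text
time: 6.4
position: [0.6362, -0.0428, 0.1851]
tool_rot: [-2.269, -2.172, 0.001]
ft_force: [-0.1, -0.7, -1.2]
grip_width: 0.137
grip_force: 25.0
```

```bash
python3 - <<'E'
from h import *
import cv2
s=ctrl.get_state();print(s['position'],s['ft_force'])
b=ctrl.get_image("side")[:,:,::-1][80:260,160:310]
cv2.imwrite("pics/d.png",cv2.resize(b,(500,600),interpolation=cv2.INTER_CUBIC))
E
```

```text
[ 0.63624413 -0.04279017  0.1850929 ] [-0.05512083 -0.70887057 -1.22222531]
```

View pics/d.png

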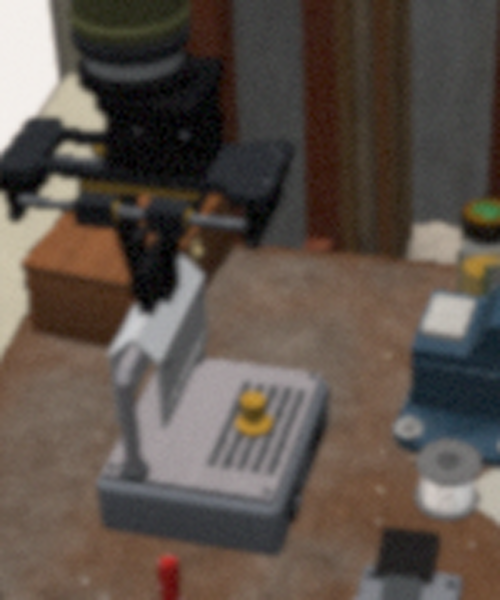

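Astride the bar, with about 6 mm left to go.

Call:
{"api": "step_arm", "payload": {
  "commands": [
    {"travel": [0,0,0.002],"turn": [0,0,0]},
    {"travel": [0,0,0.004],"turn": [0,0,0]},
    {"travel": [0,0,0.005],"turn": [0,0,0]},
    {"travel": [0,0,0.005],"turn": [0,0,0]}
  ]
}}

```text
time: 6.85
position: [0.6363, -0.0428, 0.1805]
tool_rot: [-2.269, -2.173, 0.0]
ft_force: [-0.1, -0.3, -1.7]
grip_width: 0.138
grip_force: 25.0
```

Call:
{"api": "step_arm", "payload": {
  "commands": [
    {"travel": [0,0,0.001],"turn": [0,0,0]},
    {"travel": [0,0,0.002],"turn": [0,0,0]},
    {"travel": [0,0,0.002],"turn": [0,0,0]}
  ]
}}

```text
time: 7.15
position: [0.6368, -0.0428, 0.1788]
tool_rot: [2.269, 2.172, 0.001]
ft_force: [1.3, -0.1, 0.0]
grip_width: 0.136
grip_force: 25.0
```

Call:
{"api": "step_arm", "payload": {
  "commands": [
    {"travel": [0,0.001,0],"turn": [0,0,0]},
    {"travel": [0,0.0015,0.001],"turn": [0,0,0]},
    {"travel": [0,0.0015,0.001],"turn": [0,0,0]}
  ]
}}

```text
time: 7.45
position: [0.6379, -0.0428, 0.1779]
tool_rot: [2.269, 2.172, -0.0]
ft_force: [-0.8, 1.0, 1.7]
grip_width: 0.138
grip_force: 25.0
```

Call:
{"api": "step_arm", "payload": {
  "commands": [
    {"travel": [0,0.001,0.001],"turn": [0,0,0]},
    {"travel": [0,0.001,0.001],"turn": [0,0,0]},
    {"travel": [0,0.001,0.001],"turn": [0,0,0]}
  ]
}}

```text
time: 7.75
position: [0.6381, -0.0428, 0.1777]
tool_rot: [-2.269, -2.172, 0.003]
ft_force: [-4.4, 0.0, 7.8]
grip_width: 0.135
grip_force: 25.0
```

Seated. Fx is now negative, so I'll back off 1.5 mm and release slowly.

Call:
{"api": "step_arm", "payload": {
  "commands": [
    {"travel": [0,-0.001,-0.001],"turn": [0,0,0]},
    {"travel": [0,-0.001,-0.001],"turn": [0,0,0]},
    {"travel": [0,-0.001,-0.001],"turn": [0,0,0]}
  ]
}}

```text
time: 8.05
position: [0.6379, -0.0429, 0.1778]
tool_rot: [2.269, 2.172, -0.0]
ft_force: [-2.4, 0.8, 3.6]
grip_width: 0.137
grip_force: 25.0
```

Call:
{"api": "step_arm", "payload": {
  "commands": [
    {"travel": [0,0,0],"turn": [0,0,0]},
    {"travel": [0,0,0],"turn": [0,0,0]},
    {"travel": [0,0,0],"turn": [0,0,0]},
    {"travel": [0,0,0],"turn": [0,0,0]},
    {"travel": [0,0,0],"turn": [0,0,0]}
  ],
  "gripper": 0.7
}}

```text
time: 8.55
position: [0.6379, -0.0428, 0.1774]
tool_rot: [-2.269, -2.173, 0.0]
ft_force: [-0.0, -0.5, 0.8]
grip_width: 0.506
grip_force: 0.0
```

Call:
{"api": "step_arm", "payload": {
  "commands": [
    {"travel": [0,0,0],"turn": [0,0,0]},
    {"travel": [0,0,0],"turn": [0,0,0]},
    {"travel": [0,0,0],"turn": [0,0,0]},
    {"travel": [0,0,0],"turn": [0,0,0]},
    {"travel": [0,0,0],"turn": [0,0,0]}
  ]
}}

```text
time: 9.05
position: [0.6379, -0.0428, 0.1775]
tool_rot: [2.269, 2.173, -0.0]
ft_force: [0.6, -0.4, -1.2]
grip_width: 0.699
grip_force: 0.0
```

Call:
{"api": "step_arm", "payload": {
  "commands": [
    {"travel": [0,0,-0.015],"turn": [0,0,0]},
    {"travel": [0,0,-0.035],"turn": [0,0,0]},
    {"travel": [0,0,-0.055],"turn": [0,0,0]},
    {"travel": [0,0,-0.075],"turn": [0,0,0]},
    {"travel": [0,0,-0.08],"turn": [0,0,0]}
  ]
}}

```text
time: 9.55
position: [0.6393, -0.0426, 0.2614]
tool_rot: [2.266, 2.17, 0.006]
ft_force: [-0.2, 0.5, 0.2]
grip_width: 0.7
grip_force: 0.0
```

```bash
python3 - <<'E'
from h import *
import cv2
b=ctrl.get_image("side")[:,:,::-1][80:260,160:310]
cv2.imwrite("pics/e.png",cv2.resize(b,(500,600),interpolation=cv2.INTER_CUBIC))
s=ctrl.get_state();print(s['position'],s['grip_width'],s['ft_force'])
for z in (.2,.1):togo([.4344,.0833,z],np.radians(-2))
togo([.4344,.0833,.2],np.radians(88))
E
```

```text
[ 0.63910488 -0.04261298  0.2607595 ] 0.698351191727453 [-0.21438441  0.80170133 -0.2882921 ]
travel [ 0.1169 -0.2103  0.0597] turn [ 0.3  0.  -0.5]
travel [ 0.1169 -0.2103  0.0597] turn [  0.   -0.4 179.5]
travel [ 0.117  -0.2107  0.1597] turn [ 0.3  0.  -0.5]
travel [ 0.117  -0.2107  0.1597] turn [  0.   -0.4 179.5]
travel [ 0.1169 -0.2103  0.0597] turn [  0.2   0.2 -90.5]
travel [ 0.1169 -0.2103  0.0597] turn [ 0.2 -0.2 89.5]
```

View pics/e.png

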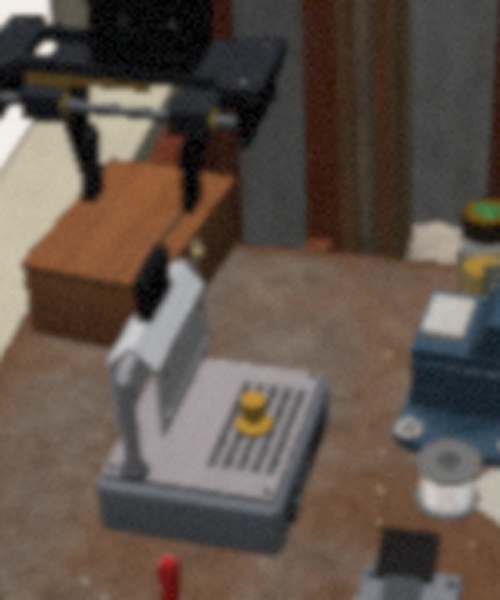

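The guard hangs upright astride the bar and is released, with its rib at (152,280). Now I'll go to the paddle with the fingers shut.

Call:
{"api": "step_arm", "payload": {
  "commands": [
    {"travel": [0.02,-0.036,0],"turn": [0,0,0]},
    {"travel": [0.04,-0.074,0],"turn": [0,0,0]},
    {"travel": [0.062,-0.112,0],"turn": [0,0,0]},
    {"travel": [0.084,-0.15,0],"turn": [0,0,0]},
    {"travel": [0.105,-0.19,0.01],"turn": [0,0,0]}
  ],
  "gripper": 0.0,
  "force": 20
}}

```text
time: 10.1
position: [0.4516, 0.0714, 0.2476]
tool_rot: [2.269, 2.172, 0.002]
ft_force: [-0.2, 1.3, 0.5]
grip_width: 0.336
grip_force: 0.0
```

```bash
python3 - <<'E'
from h import *
togo([.4344,.082,.11],np.radians(-2))
s=ctrl.get_state();print(s['position'],s['joint_positions'])
E
```

```text
travel [ 0.0098 -0.0178  0.1376] turn [ 0.1 -0.  -0.5]
travel [ 0.0098 -0.0178  0.1376] turn [-0.000e+00 -1.000e-01  1.795e+02]
[0.4515988  0.07144336 0.24760827] [ 0.51833542 -0.0929481  -0.68261914  1.86664654 -0.06008193  1.34625645
 -0.19231169]
```

Call:
{"api": "step_arm", "payload": {
  "commands": [
    {"travel": [0.01,-0.018,0.03],"turn": [0,0,0]},
    {"travel": [0.01,-0.018,0.06],"turn": [0,0,0]},
    {"travel": [0.01,-0.018,0.09],"turn": [0,0,0]},
    {"travel": [0.01,-0.018,0.12],"turn": [0,0,0]},
    {"travel": [0.01,-0.018,0.137],"turn": [0,0,0]}
  ]
}}

```text
time: 10.6
position: [0.433, 0.0807, 0.1078]
tool_rot: [-2.267, -2.171, 0.005]
ft_force: [-0.3, -0.2, 0.2]
grip_width: 0.009
grip_force: 0.0
```

Call:
{"api": "step_arm", "payload": {
  "commands": [
    {"travel": [0,0,0],"turn": [0,0,0]},
    {"travel": [0,0,0],"turn": [0,0,0]}
  ]
}}

```text
time: 10.8
position: [0.4349, 0.0812, 0.1106]
tool_rot: [-2.269, -2.172, 0.001]
ft_force: [0.6, 0.1, 0.5]
grip_width: 0.009
grip_force: 0.0
```

```bash
python3 - <<'E'
from h import *
import cv2
togo([.4344,.082,.068],np.radians(-2))
s=ctrl.get_state();print(s['position'],s['joint_positions'],s['grip_width'],s['ft_force'])
b=ctrl.get_image("side")[:,:,::-1][200:310,230:340]
cv2.imwrite("pics/p1.png",cv2.resize(b,(550,550),interpolation=cv2.INTER_CUBIC))
E
```

```text
travel [ 0.0008 -0.0005  0.0426] turn [-0.  -0.  -0.5]
travel [ 0.0008 -0.0005  0.0426] turn [-0.000e+00  1.000e-01  1.795e+02]
[0.43490643 0.08117424 0.11057009] [ 0.49005863  0.01534143 -0.73038915  2.07251244  0.01132652  1.05830922
 -0.28914121] 0.009482713991673218 [0.5922498  0.14403841 0.50929245]
```

View pics/p1.png

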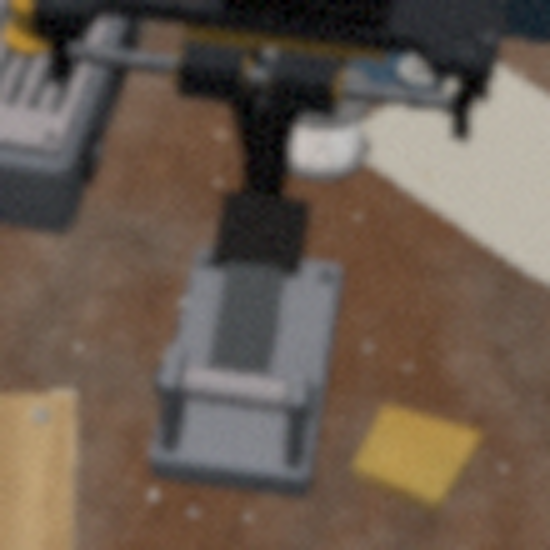

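The closed fingertips (265,185) are centred above the dark pad (260,235). I'll press in stages.

Call:
{"api": "step_arm", "payload": {
  "commands": [
    {"travel": [0,0,0.008],"turn": [0,0,0]},
    {"travel": [0,0,0.016],"turn": [0,0,0]},
    {"travel": [0,0,0.02],"turn": [0,0,0]},
    {"travel": [0,0,0.02],"turn": [0,0,0]}
  ]
}}

```text
time: 11.25
position: [0.4345, 0.081, 0.0898]
tool_rot: [-2.268, -2.172, 0.002]
ft_force: [-0.1, -0.2, 0.8]
grip_width: 0.009
grip_force: 0.0
```

Call:
{"api": "step_arm", "payload": {
  "commands": [
    {"travel": [0,0,0.003],"turn": [0,0,0]},
    {"travel": [0,0,0.006],"turn": [0,0,0]},
    {"travel": [0,0,0.008],"turn": [0,0,0]},
    {"travel": [0,0,0.008],"turn": [0,0,0]}
  ]
}}

```text
time: 11.65
position: [0.4355, 0.0805, 0.0827]
tool_rot: [2.269, 2.172, -0.0]
ft_force: [-1.4, -2.3, 4.9]
grip_width: 0.005
grip_force: 2.0
```

Call:
{"api": "step_arm", "payload": {
  "commands": [
    {"travel": [0,0,0.004],"turn": [0,0,0]},
    {"travel": [0,0,0.007],"turn": [0,0,0]},
    {"travel": [0,0,0.01],"turn": [0,0,0]},
    {"travel": [0,0,0.01],"turn": [0,0,0]},
    {"travel": [0,0,0.01],"turn": [0,0,0]}
  ]
}}

```text
time: 12.15
position: [0.4358, 0.08, 0.0731]
tool_rot: [2.268, 2.171, -0.001]
ft_force: [-0.7, -3.1, 5.8]
grip_width: 0.009
grip_force: 3.0
```

Call:
{"api": "step_arm", "payload": {
  "commands": [
    {"travel": [0,0,0.002],"turn": [0,0,0]},
    {"travel": [0,0,0.004],"turn": [0,0,0]},
    {"travel": [0,0,0.005],"turn": [0,0,0]},
    {"travel": [0,0,0.005],"turn": [0,0,0]},
    {"travel": [0,0,0.005],"turn": [0,0,0]}
  ]
}}

```text
time: 12.65
position: [0.4359, 0.0797, 0.0683]
tool_rot: [2.268, 2.17, -0.001]
ft_force: [-0.8, -4.9, 8.0]
grip_width: 0.005
grip_force: 4.0
```

```bash
python3 - <<'E'
from h import *
import cv2
b=ctrl.get_image("side")[:,:,::-1][160:310,190:340];c=ctrl.get_image("top")[:,:,::-1][110:270,150:280]
cv2.imwrite("pics/p2.png",np.hstack([cv2.resize(b,(450,450),interpolation=cv2.INTER_CUBIC),cv2.resize(c,(340,450))]))
P=[]
for i in range(4):ctrl.get_image("side");s=ctrl.get_state();P.append(np.r_[s['position'],s['ft_force']])
print(np.round(np.mean(P,0),4))
E
```

```text
[ 0.4359  0.0797  0.0683 -0.6377 -5.0427  8.224 ]
```

View pics/p2.png

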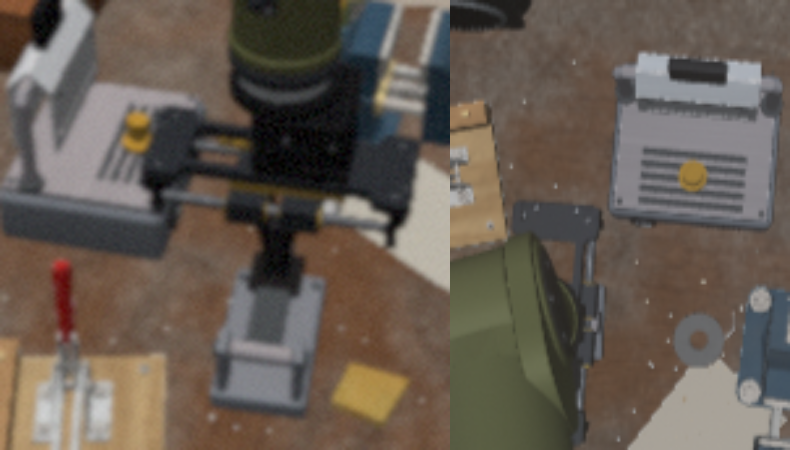

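The guard hangs centred on the bar (698,80). The fingers hold the pad level, with the tip at 54.3 mm and 8.2 N. Nothing else has moved, so I'm handing in.

```bash
python3 -c "
from bench import ctrl
print(ctrl.close_job())"
```

```text
the job is handed in; nothing more can be done
None
```

The splash guard hangs released and upright about midway along the bar; the fingers are still holding the paddle level with the index post (54.3 mm, 8.2 N), the spool, jar and glass were never touched, and I handed the job in at about 13 s; no verdict was returned.

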